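# Pack the plug socket and click the socket case shut

## Task

Stand the loose spark-plug socket in its empty pocket in the open socket case, right down to the bottom. Then swing the lid over and press its far edge down gently, feeling for the resistance, until the spring catch clicks and holds the lid shut by itself; never push on the lid or the case with more than about 20 N, and leave the other things on the bench where they are.

Things in the scene. Friction and masses are not known exactly. Their poses are not given: they have to be found in the camera images.
- case: Grey plastic socket case, fixed: lower half 170 (x) by 240 (y) by 45 mm high, walls 4. Origin: centre of its underside. x points from the hinge side (near the robot) to the catch side. Plain insert inside, top 25 mm up; other sockets in it reach 55. Outside the far wall's middle: two rubber buffers and a spring catch 24 mm wide, top 55 to 69 mm up, 8 to 29 mm beyond the wall.
- pocket (a point): The empty round pocket in the insert: centre of its mouth, level with the insert's top, 105 mm from the hinge line. Diameter 29 mm with a 2 mm chamfer, 12 mm deep. Nothing else stands on the insert within 60 mm of it along the case's y, or 40 mm along x. z up, x as the case's.
- hinge (a point): Middle of the lid's hinge line, which runs along the case's y axis at the near rim: 45 mm above the case's underside, 85 mm nearer the robot than its centre.
- lid_press (a point): Where to press: on the lid's outer face, midway along it, 15 mm in from the edge far from the hinge; 155 mm along the lid from the hinge line and 30 mm out. The lid is a grey shell 170 mm from hinge to far edge, 240 wide, 30 deep. Pressed here the resistance climbs over 8 mm to 9 to 15 N, eases by some N for 2 to 4 mm, drops to nearly nothing at the click, and 1 to 2 mm further comes a hard stop.
- lid (a joint): Lid opening, rad: 0 nominally shut, 1.57 upright; starts at 1.6 to 1.85. Stiff hinge (0.3 N m): it stays where left. The catch is screw-set over a soft seal: the height of the click, and of the stop, is up to 7 mm higher or lower at the far edge from case to case, not measured: go by feel. Latched, the lid rests between -0.04 and 0.04.
- buffer (a joint): How far the two rubber buffers under the lid's lip are squeezed down, m: 0 free. The lid meets them 7 mm (at its far edge) above where it rests when latched; latched, they read about 0.007. Let go before the click, they lift the lid and read below 0.003 again.
- socket_mid (a point): The loose spark-plug socket: plain steel cylinder, diameter 24 mm, 50 mm tall, about 120 g, standing upright on the bench. Point at its centre, half-way up; z is its axis. Seated, it sticks out 38 mm above the insert.
- bearing: Bystander: steel bearing ring, 52 mm outside, 25 mm bore, 15 mm high, lying flat. Origin: centre of its underside.
- tin: Bystander: plain metal tin, diameter 60 mm, 55 mm high. Origin: centre of its underside.
- carton: Bystander: small cardboard carton 60 x 90 x 40 mm. Origin: centre of its underside.
There are look-alikes about, which are no part of the job. Leave any green look-alike of the part that bears socket_mid alone.

How it is judged (in metres and radians):
On the way, in this order (a step that is already met when the one before it is completed fails the run):
1. the socket stands seated in its pocket, let go, with the lid still open (z of socket_mid in the frame of pocket below 0.016 m and horizontal distance between socket_mid and pocket below 0.006 m and angle between socket_mid's own z axis and vertical below 0.12 rad and value of joint lid above 1 rad and contact force between the fingers and socket below 0.1 N), for 0.2 s.
2. the lid is swung over, nearly shut (value of joint lid below 0.3 rad).
3. the lid is pressed past its catch and stays shut with nothing touching it (value of joint lid below 0.06 rad and value of joint buffer above 0.0055 m and contact force between each of the fingers, the arm and lid below 0.1 N), for 0.3 s.
At the end, for the whole second after the job is handed in: The socket stands at the bottom of its pocket (within 3 mm of the floor, 6 mm of its centre, upright within 0.12 rad) and the lid is held shut by its catch (lid under 0.06 rad, buffers staying squeezed by more than 5.5 mm) with nothing touching it (value of joint lid below 0.06 rad and value of joint buffer above 0.0055 m and z of socket_mid in the frame of pocket below 0.016 m and horizontal distance between socket_mid and pocket below 0.006 m and angle between socket_mid's own z axis and vertical below 0.12 rad).
It fails at once if the lid is pushed with more than 20 N (contact force between any of the fingers, the arm and lid above 20 N).
It fails at once if the case is pushed with more than 20 N (contact force between any of the fingers, the arm and case above 20 N).
It fails at once if a bystander is moved by more than 20 mm (distance of any of bearing, tin, carton from where it was at the start of the episode above 0.02 m).
It also fails if it takes over 67 s, if anything falls off the work surface, if the arm or the gripper's body presses on something with over 40 N, if the wrist force passes 120 N, or if a joint passes its speed limit or range.

## Robot

A 6-joint arm with a two-finger parallel gripper is mounted at the origin on the work surface. World frame = base frame: x ahead of the robot, y to its left, z up, the work surface at z = 0. Lengths are in m, angles in degrees, forces in N, time in s.
With the tool pointing down it reaches from about 0.275 to 0.75 m from the base axis. Payload 10.2 kg.
Tool frame: the origin (TCP) lies at the centre of the arm's flange, where the gripper is bolted on; the fingertips stand 166 mm ahead of it and the grasp point (between the pads) lies 147 mm ahead of it (arm.pinch_z is the distance from the TCP to the grasp point, in m); z points along the fingers, y is the direction in which the jaws open and shut (so a half turn about z gives the same grasp; the last joint's range is limited). The gripper opens to 88 mm and grips with 3 to 60 N. Pads are 18 mm wide; open, the fingers measure 123 mm over their backs; the gripper's body (75 mm by 187 mm) begins 45 mm behind the grasp point.
Start: joints at [-12.8, 17.928, 85.812, -0, 76.261, -12.8], TCP at [0.525, -0, 0.405] pointing down, gripper open.
Joint ranges: [-168.41, 168.41], [-55.51, 124.54], [10.69, 146.95], [-70.63, 250.63], [1, 178], [-165.06, 165.06]. Speed limits (degrees/s): [136.94, 136.94, 172.46, 180, 180, 180].

## Interface

Orientations are given as [roll, pitch, yaw] about the fixed x, y, z axes, in that order (R = Rz(yaw) Ry(pitch) Rx(roll)).
In Python, from cell import arm, cams gives the robot as it stands. The module is installed in compiled form; this text tells all that it offers.
- The arm moves only by the shell command python3 -m creep 'ROWS' [FORCE]. ROWS is JSON, a list of rows, each an object with "grip": the gripper command: -1 is fully open, 1 is shut, values between are in proportion; "slide": the shift along the tool's x, y, z each as a share of 0.4 m, from -1 to 1, a list of three; "twist": the turn, a rotation vector about the tool's x, y, z each as a share of 180 degrees, from -1 to 1, a list of three. In form: [{"grip": grip, "slide": [tx, ty, tz], "twist": [rx, ry, rz]}, ...]. A call has 1 to 20 rows; each row is the pose to reach, as a shift and turn from the pose commanded when the call began, along the tool's axes at that moment, turning the shorter way round; what a row does not reach only later rows make up. A row lasts 1/10 s, in which the tool goes at most 50 mm and 8.59 degrees, less where a joint would pass 70% of its speed; a pose out of reach is approached as far as the arm can. A call with a number of a shift or a turn outside -1 to 1 is refused whole. A call with a gripper value outside its range is refused whole. The fingers move at their own pace and stop on an object; FORCE is the grip in N (left out, the last holds). Time passes only in rows, so rows that repeat a pose let the fingers close. It gives the time, the measured TCP pose, the force and the opening at its end, in the units of the state.
- arm.read_state(): the state, without advancing time (a new reading comes with each control period).
- cams.camera(name): name is "scene" or "side" or "wrist"; returns the picture (384x512x3 uint8, red, green, blue); there is no depth.
- cams.calibration(name): a dict with "camera_matrix" (3x3 intrinsics, pixels), "rvec" (rotation vector, rad) and "tvec" (3), from world to camera coordinates, as OpenCV has them; the wrist camera has in their place "hand_eye" (4x4, takes a point from camera to tool coordinates, whose origin is the TCP and whose axes are the flange's). Camera axes: x right, y down, z forward; pixel columns grow to the right and rows downward; lengths in m; the calibration is good to about 2 mm. A picture is of the moment at which its call begins: read the wrist's pose just before it. calibration takes no time and is no camera call.
- arm.sign_off(): hands the job in, once; it reports no verdict.
The state is a dict: "clock": time; "joints": joint angles; "qd": joint speeds; "joint_efforts": joint torques, N m; "position": TCP position; "eef_rot": TCP orientation; "ft_force": force on the tool from outside, world axes, zero at the start; "ft_torque": the same for the moment, N m; "gripper_width": finger opening in m.
Only numpy, scipy, OpenCV 4.12 (cv2) and the standard library are available. Lean on these libraries where they do the work, as an engineer would, in place of code of your own. Each camera call takes 0.05 s, during which the arm holds its last target.

## Working session

There is one attempt and no reset: what is moved stays moved. The work goes in short steps, Python scripts to look and compute and a shell command to move; the robot and the scene stay as the last step left them, time stands still between calls to the robot, and variables do not carry over. Pictures are saved under pics/ and viewed, and the job is handed in when it is done.

```bash
mkdir -p pics; ls; python3 - <<'E'
from cell import arm,cams
import cv2,numpy as np
print(arm.read_state()); print(arm.pinch_z)
for n in ["scene","side","wrist"]:
    c=cams.calibration(n); print(n,{k:np.round(np.array(v),4).tolist() for k,v in c.items()})
    im=cams.camera(n); cv2.imwrite(f"pics/{n}0.png",im[:,:,::-1])
E
```

```text
pics
{'clock': 0.0, 'joints': array([-1.27999775e+01,  1.79597619e+01,  8.58518291e+01,  1.77391208e-03,
        7.62597792e+01, -1.27998976e+01]), 'qd': array([-0.02948819,  0.03240376,  0.0609268 , -0.0584393 ,  0.05693386,
        0.02600678]), 'joint_efforts': array([-1.80187753e-04, -4.02218950e+01, -2.52264959e+01,  6.94810320e-02,
        3.53677373e-02, -8.52248218e-05]), 'position': array([ 5.24973491e-01, -4.53790305e-06,  4.04172420e-01]), 'eef_rot': array([-1.79930785e+02, -1.74916340e-02,  8.99994871e+01]), 'ft_force': array([-0.79907258, -0.0240087 ,  0.45257728]), 'ft_torque': array([ 0.02711029, -0.05500754,  0.05780469]), 'gripper_width': 0.08798812545579696}
0.1473
scene {'camera_matrix': [[379.1949, 0.0, 253.2643], [0.0, 379.1949, 196.4713], [0.0, 0.0, 1.0]], 'rvec': [2.3124, 0.7955, -0.3008], 'tvec': [-0.4635, -0.1967, 1.1947]}
side {'camera_matrix': [[368.5163, 0.0, 253.4868], [0.0, 368.5163, 191.0263], [0.0, 0.0, 1.0]], 'rvec': [0.1101, -2.6878, 1.5446], 'tvec': [0.565, 0.0781, 1.0574]}
wrist {'camera_matrix': [[282.0421, 0.0, 255.7503], [0.0, 282.0421, 192.1688], [0.0, 0.0, 1.0]], 'hand_eye': [[0.0005, -0.9543, -0.2989, 0.0777], [1.0, 0.0004, 0.0003, 0.0001], [-0.0001, -0.2989, 0.9543, 0.0197], [0.0, 0.0, 0.0, 1.0]]}
```

View pics/scene0.png

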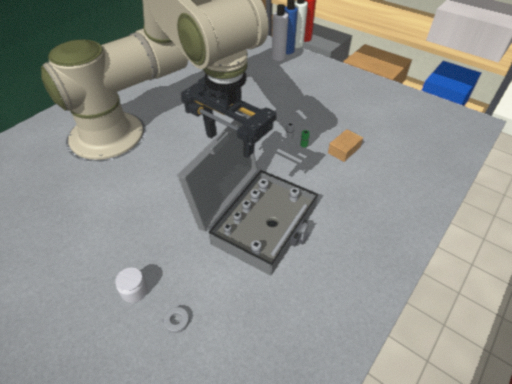

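View pics/side0.png

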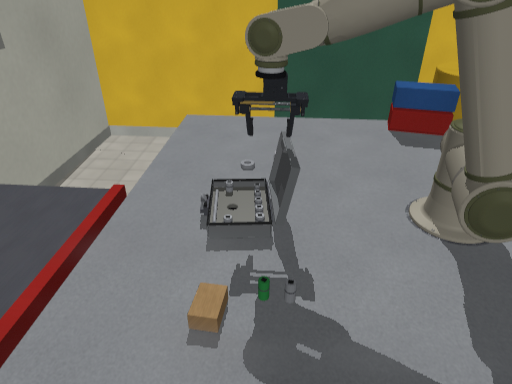

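View pics/wrist0.png

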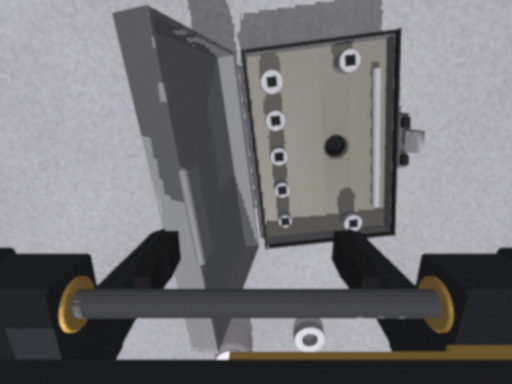

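```bash
cat > h.py <<'E'
import numpy as np,cv2
from cell import arm,cams
from scipy.spatial.transform import Rotation as Ro
def cam(n,st=None):
    c=cams.calibration(n);K=np.array(c["camera_matrix"])
    if n=="wrist":
        H=np.array(c["hand_eye"]);T=np.eye(4);T[:3,:3]=Ro.from_euler('xyz',st["eef_rot"],degrees=True).as_matrix();T[:3,3]=st["position"]
        M=T@H; return K,M[:3,:3],M[:3,3]
    R=cv2.Rodrigues(np.array(c["rvec"]))[0];t=np.array(c["tvec"]).ravel()
    return K,R.T,-R.T@t
def ray(C,u,v):
    K,R,o=C; d=R@np.linalg.inv(K)@np.array([u,v,1.]); return o,d/np.linalg.norm(d)
def plane(C,u,v,z):
    o,d=ray(C,u,v); return o+d*(z-o[2])/d[2]
def tri(rs):
    A=np.zeros((3,3));b=np.zeros(3)
    for o,d in rs:
        P=np.eye(3)-np.outer(d,d);A+=P;b+=P@o
    p=np.linalg.solve(A,b); return p,[np.linalg.norm((np.eye(3)-np.outer(d,d))@(p-o)) for o,d in rs]
def proj(C,p):
    K,R,o=C; q=K@(R.T@(np.array(p)-o)); return q[:2]/q[2]
def shot(n,f):
    st=arm.read_state(); im=cams.camera(n)[:,:,::-1].copy(); cv2.imwrite(f"pics/{f}.png",im); return im,cam(n,st)
E
python3 - <<'E'
from h import *
s=cv2.imread("pics/scene0.png");a=cv2.resize(s[90:290,170:370],None,fx=4,fy=4,interpolation=cv2.INTER_CUBIC)[:600]
cv2.imwrite("pics/sc_z.png",cv2.resize(s[110:160,270:370],None,fx=8,fy=8,interpolation=cv2.INTER_CUBIC))
s=cv2.imread("pics/side0.png")
cv2.imwrite("pics/sd_z.png",cv2.resize(s[260:340,180:310],None,fx=6,fy=6,interpolation=cv2.INTER_CUBIC))
cv2.imwrite("pics/sd_z2.png",cv2.resize(s[130:245,190:310],None,fx=5,fy=5,interpolation=cv2.INTER_CUBIC))
E
```

```text
(no output)
```

View pics/sc_z.png

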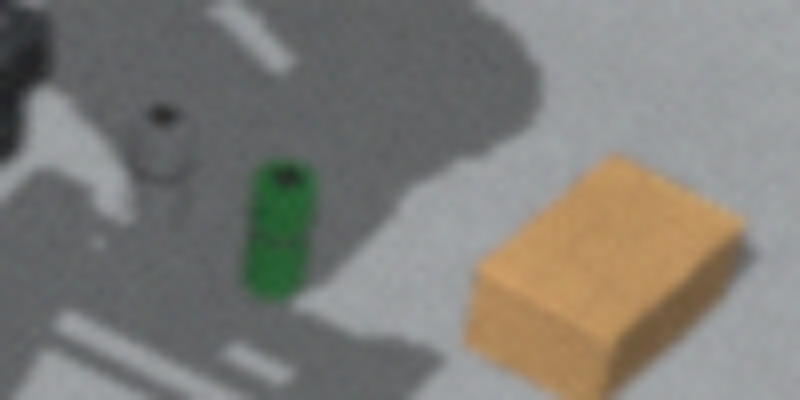

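View pics/sd_z.png

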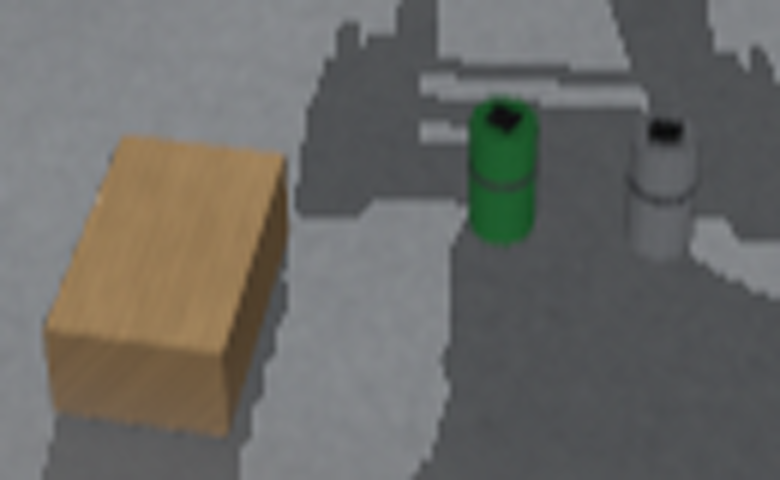

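View pics/sd_z2.png

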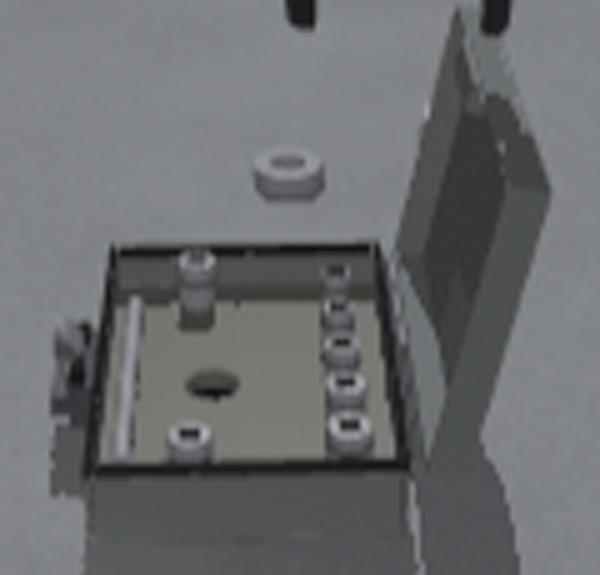

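```bash
python3 - <<'E'
from h import *
st=arm.read_state()
S,D,W=cam("scene"),cam("side"),cam("wrist",st)
print("sock",tri([ray(S,290.2,124.1),ray(D,291,281.7)]), plane(S,290.2,124.1,.05),plane(D,291,281.7,.05))
print("green",tri([ray(S,306,132),ray(D,264,279.7)]))
print("pocket",tri([ray(S,272,223),ray(D,232.4,206.6),ray(W,335.5,145.5)]))
for C,p in ((S,(272,223)),(D,(232.4,206.6)),(W,(335.5,145.5))): print(plane(C,*p,.025))
c=[plane(W,*p,.045) for p in ((243,50),(400,30),(394,234),(266,247))]
print(np.round(c,4)); c=np.array(c)
for i in range(4): 
  d=c[(i+1)%4]-c[i]; print(np.linalg.norm(d),np.degrees(np.arctan2(d[1],d[0])))
print("mid",c.mean(0))
E
```

```text
sock (array([0.46094632, 0.34391062, 0.04864376]), [np.float64(0.0006177348613042704), np.float64(0.0006177348613043262)]) [0.46254563 0.34235399 0.05      ] [0.46045171 0.3449567  0.05      ]
green (array([0.51802942, 0.34234857, 0.0480468 ]), [np.float64(0.0012362888038268494), np.float64(0.001236288803826902)])
pocket (array([0.6270542 , 0.02537172, 0.02126707]), [np.float64(0.001252476221313336), np.float64(0.0014252299040253614), np.float64(0.0014688166404173565)])
[0.62961291 0.02178487 0.025     ]
[0.62557357 0.0290177  0.025     ]
[0.62611176 0.0273693  0.025     ]
[[ 0.5109  0.1338  0.045 ]
 [ 0.679   0.1532  0.045 ]
 [ 0.7078 -0.0864  0.045 ]
 [ 0.5387 -0.1057  0.045 ]]
0.1692240504302627 6.587893233128818
0.24135369636017837 -83.15088886305828
0.17020215780062883 -173.47514083152433
0.24116397087003597 96.61696128083551
mid [0.60907593 0.02371981 0.045     ]
```

```bash
python3 -m creep '[{"grip":-1,"slide":[0.86,-0.16,0],"twist":[0,0,0.463]},{"grip":-1,"slide":[0.86,-0.16,0],"twist":[0,0,0.463]},{"grip":-1,"slide":[0.86,-0.16,0],"twist":[0,0,0.463]},{"grip":-1,"slide":[0.86,-0.16,0],"twist":[0,0,0.463]},{"grip":-1,"slide":[0.86,-0.16,0],"twist":[0,0,0.463]},{"grip":-1,"slide":[0.86,-0.16,0],"twist":[0,0,0.463]},{"grip":-1,"slide":[0.86,-0.16,0.26],"twist":[0,0,0.463]},{"grip":-1,"slide":[0.86,-0.16,0.26],"twist":[0,0,0.463]},{"grip":-1,"slide":[0.86,-0.16,0.26],"twist":[0,0,0.463]},{"grip":-1,"slide":[0.86,-0.16,0.26],"twist":[0,0,0.463]},{"grip":-1,"slide":[0.86,-0.16,0.26],"twist":[0,0,0.463]},{"grip":-1,"slide":[0.86,-0.16,0.26],"twist":[0,0,0.463]},{"grip":-1,"slide":[0.86,-0.16,0.26],"twist":[0,0,0.463]}]' 20
python3 - <<'E'
from h import *
im,W=shot("wrist","w1"); shot("scene","s1"); shot("side","d1")
E
```

```text
clock: 1.45
position: [0.461, 0.3439, 0.3007]
eef_rot: [180.0, 0.0, 6.7]
ft_force: [0.0, -0.3, -0.3]
gripper_width: 0.0879
```

View pics/w1.png

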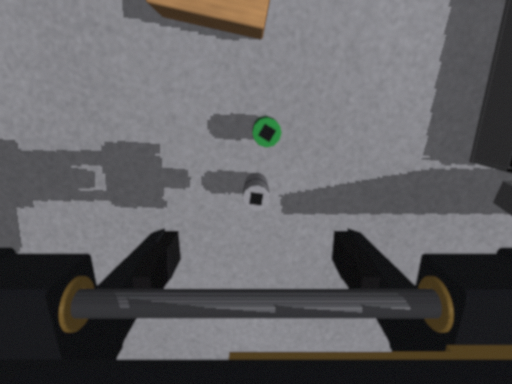

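View pics/s1.png

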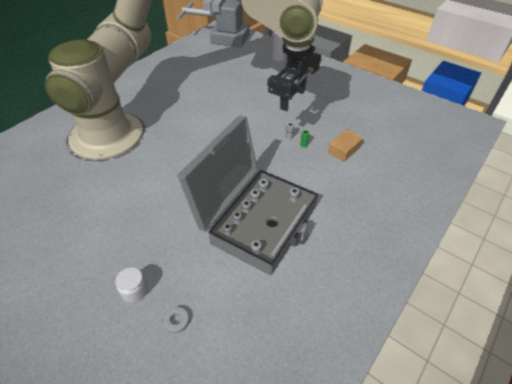

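View pics/d1.png

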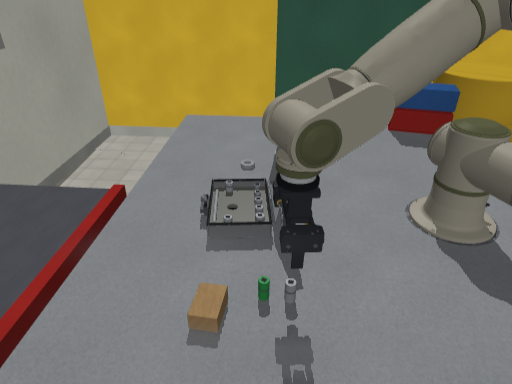

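```bash
python3 - <<'E'
from h import *
st=arm.read_state();W=cam("wrist",st);S=cam("scene");D=cam("side")
print("sock",plane(W,257,199,.05),st["position"],st["joints"])
s=cv2.imread("pics/w1.png")
cv2.imwrite("pics/w1z.png",cv2.resize(s[150:230,210:310],None,fx=6,fy=6,interpolation=cv2.INTER_CUBIC))
s=cv2.imread("pics/s1.png")
cv2.imwrite("pics/s1z.png",cv2.resize(s[110:280,170:330],None,fx=4,fy=4)[:600])
E
```

```text
sock [0.4601853  0.34290971 0.05      ] [0.46104821 0.34384764 0.30081284] [ 2.50492870e+01  2.96993705e+01  8.47225384e+01 -6.75074090e-05
  6.55737398e+01  1.08351671e+02]
```

View pics/w1z.png

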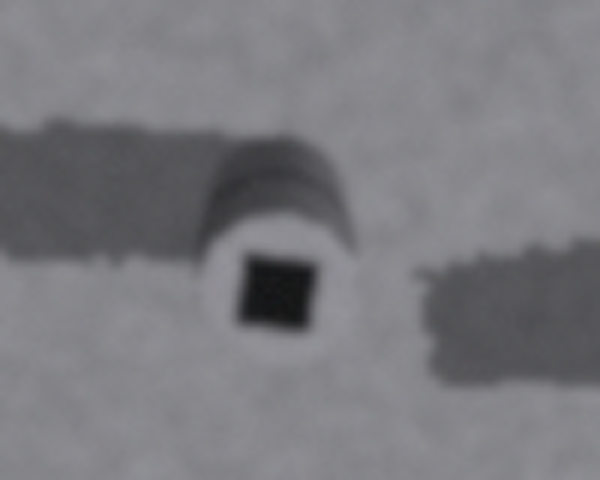

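View pics/s1z.png

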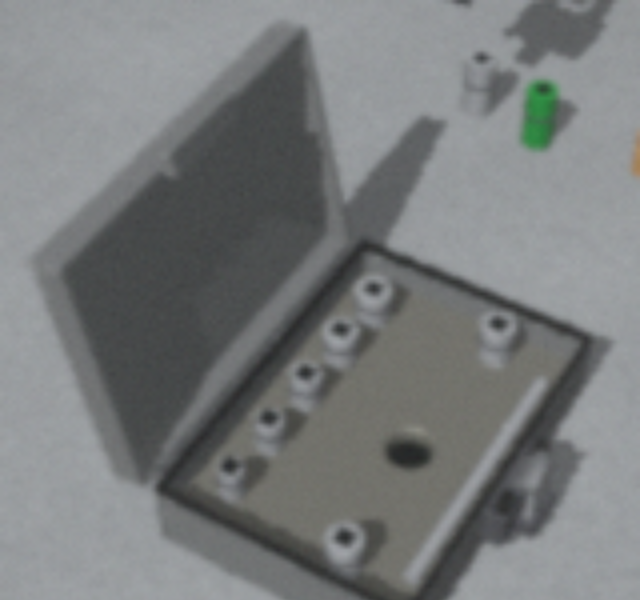

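```bash
python3 -m creep '[{"grip":-1,"slide":[-0.002,-0.001,0.1],"twist":[0,0,0]},{"grip":-1,"slide":[-0.002,-0.001,0.2],"twist":[0,0,0]},{"grip":-1,"slide":[-0.002,-0.001,0.29],"twist":[0,0,0]},{"grip":-1,"slide":[-0.002,-0.001,0.29],"twist":[0,0,0]},{"grip":1,"slide":[-0.002,-0.001,0.29],"twist":[0,0,0]},{"grip":1,"slide":[-0.002,-0.001,0.29],"twist":[0,0,0]},{"grip":1,"slide":[-0.002,-0.001,0.29],"twist":[0,0,0]},{"grip":1,"slide":[-0.002,-0.001,0.29],"twist":[0,0,0]},{"grip":1,"slide":[-0.002,-0.001,0.29],"twist":[0,0,0]},{"grip":1,"slide":[-0.002,-0.001,0.29],"twist":[0,0,0]}]' 20
```

```text
clock: 2.6
position: [0.4602, 0.3443, 0.185]
eef_rot: [-180.0, -0.0, 6.7]
ft_force: [-0.5, -0.0, -0.1]
gripper_width: 0.0419
```

```bash
python3 -m creep '[{"grip":1,"slide":[0,0,0],"twist":[0,0,0]},{"grip":1,"slide":[0,0,0],"twist":[0,0,0]},{"grip":1,"slide":[0,0,0],"twist":[0,0,0]},{"grip":1,"slide":[0,0,0],"twist":[0,0,0]},{"grip":1,"slide":[0,0,0],"twist":[0,0,0]},{"grip":1,"slide":[0,0,0],"twist":[0,0,0]}]' 20
python3 - <<'E'
from h import *
st=arm.read_state(); print(st["gripper_width"],st["ft_force"])
S=cam("scene");W0=None
# lid corners in s1: top outer edge ends
for nm,p in (("A",(170+38/4,110+262/4)),("B",(170+305/4,110+30/4))):
    o,d=ray(S,*p)
    # intersect with vertical plane: case y = +-0.12 from hinge
    ex=np.array([np.cos(np.radians(6.7)),np.sin(np.radians(6.7)),0]);ey=np.array([-ex[1],ex[0],0])
    h=np.array([.5246,.0138,.045])
    for s in (-.12,.12):
        t=((h-o)@ey+s)/(d@ey); q=o+t*d-h; print(nm,s,q@ex,q@ey,q[2],np.hypot(q@ex,q[2]),np.arctan2(q[2],q@ex))
E
```

```text
clock: 3.2
position: [0.4602, 0.3443, 0.1847]
eef_rot: [180.0, 0.0, 6.7]
ft_force: [0.2, -0.5, 0.3]
gripper_width: 0.0233
0.02334378586402234 [ 0.18227632 -0.52250105  0.31244821]
A -0.12 -0.05671896920242776 -0.12000000000000001 0.16192583985515568 0.171572197864874 1.9077182903957308
A 0.12 -0.31317867556580076 0.11999999999999995 -0.1838623635367162 0.3631614676069815 -2.6107239351932456
B -0.12 0.11004381889392054 -0.12000000000000002 0.37436641616692523 0.3902048892958998 1.2849021152140112
B 0.12 -0.04378614140655687 0.12000000000000001 0.15931914514502205 0.16522656018030393 1.8390071720599719
```

```bash
python3 -m creep '[{"grip":1,"slide":[0,0,-0.1],"twist":[0,0,0]},{"grip":1,"slide":[0,0,-0.2],"twist":[0,0,0]},{"grip":1,"slide":[0,0,-0.29],"twist":[0,0,0]},{"grip":1,"slide":[0.05,0.1,-0.29],"twist":[0,0,0]},{"grip":1,"slide":[0.1,0.2,-0.29],"twist":[0,0,0]},{"grip":1,"slide":[0.15,0.3,-0.29],"twist":[0,0,0]},{"grip":1,"slide":[0.2,0.4,-0.29],"twist":[0,0,0]},{"grip":1,"slide":[0.25,0.5,-0.29],"twist":[0,0,0]},{"grip":1,"slide":[0.3,0.6,-0.29],"twist":[0,0,0]},{"grip":1,"slide":[0.327,0.665,-0.29],"twist":[0,0,0]},{"grip":1,"slide":[0.327,0.665,-0.29],"twist":[0,0,0]},{"grip":1,"slide":[0.327,0.665,-0.29],"twist":[0,0,0]}]' 20
python3 - <<'E'
from h import *
im,W=shot("wrist","w2"); shot("side","d2")
E
```

```text
clock: 4.4
position: [0.6208, 0.0952, 0.3003]
eef_rot: [-180.0, 0.1, 6.6]
ft_force: [-1.1, -0.2, -0.7]
gripper_width: 0.0237
```

View pics/w2.png

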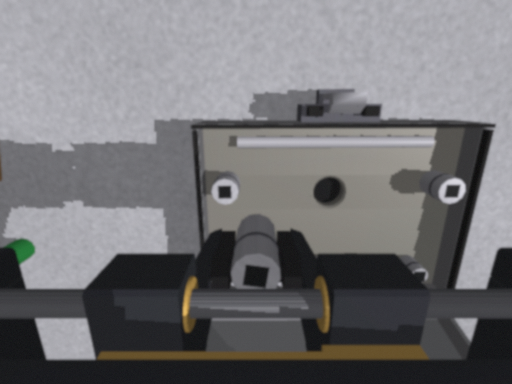

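View pics/d2.png

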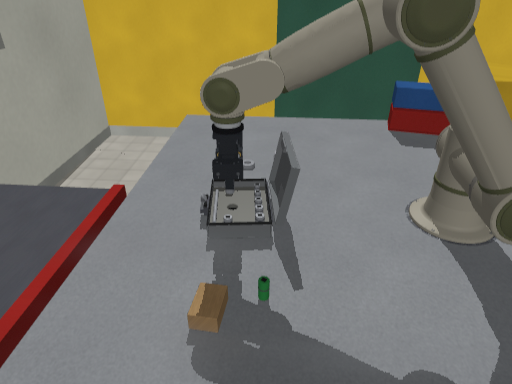

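```bash
python3 - <<'E'
from h import *
st=arm.read_state();W=cam("wrist",st)
s=cv2.imread("pics/w2.png")
cv2.imwrite("pics/w2z.png",cv2.resize(s[160:300,200:360],None,fx=4,fy=4,interpolation=cv2.INTER_CUBIC))
print(proj(W,st["position"]+[0,0,-.185]),proj(W,st["position"]+[0,0,-.135]))
print(plane(W,330,191,.025)); a=plane(W,194,126,.045);b=plane(W,491,125,.045);print(a,b,np.linalg.norm(a-b),np.degrees(np.arctan2(*(a-b)[:2])), (a+b)/2)
E
```

```text
[256.23050893 230.4316249 ] [256.36879071 275.81232795]
[0.62720124 0.02646163 0.025     ]
[0.67427883 0.15380399 0.045     ] [ 0.70355975 -0.08667991  0.045     ] 0.24225994177060536 -6.942068280069601 [0.68891929 0.03356204 0.045     ]
```

View pics/w2z.png

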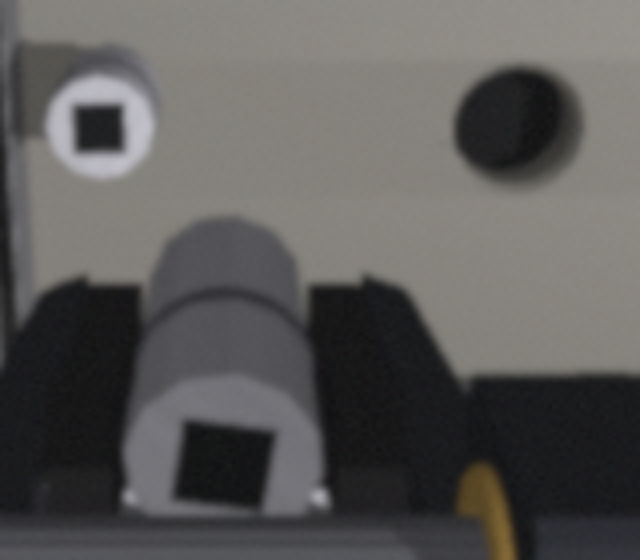

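```bash
python3 -m creep '[{"grip":1,"slide":[-0.0064,0.0863,0],"twist":[0,0,0]},{"grip":1,"slide":[-0.0064,0.1725,0],"twist":[0,0,0]},{"grip":1,"slide":[-0.0064,0.1725,0.1],"twist":[0,0,0]},{"grip":1,"slide":[-0.0064,0.1725,0.2],"twist":[0,0,0]},{"grip":1,"slide":[-0.0064,0.1725,0.2],"twist":[0,0,0]},{"grip":1,"slide":[-0.0064,0.1725,0.2],"twist":[0,0,0]},{"grip":1,"slide":[-0.0064,0.1725,0.2],"twist":[0,0,0]}]' 20
python3 - <<'E'
from h import *
for n in ("wrist","side","scene"):
    im,W=shot(n,n+"3")
s=cv2.imread("pics/wrist3.png");d=cv2.imread("pics/side3.png");c=cv2.imread("pics/scene3.png")
f=lambda x:cv2.resize(x,(390,390),interpolation=cv2.INTER_CUBIC)
cv2.imwrite("pics/m3.png",np.hstack([f(s[130:290,176:336]),f(d[110:240,180:310])]))
cv2.imwrite("pics/m3s.png",f(c[140:270,190:320]))
E
```

```text
clock: 5.2
position: [0.6269, 0.0271, 0.2233]
eef_rot: [179.9, -0.2, 6.7]
ft_force: [0.1, -0.1, -1.2]
gripper_width: 0.0232
```

View pics/m3.png

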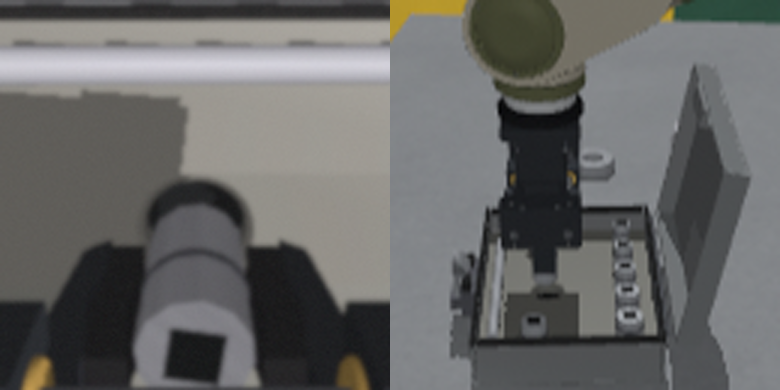

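View pics/m3s.png

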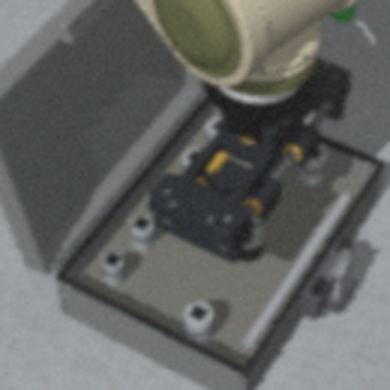

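```bash
python3 -m creep '[{"grip":1,"slide":[0,0,0.02],"twist":[0,0,0]},{"grip":1,"slide":[0,0,0.04],"twist":[0,0,0]},{"grip":1,"slide":[0,0,0.04],"twist":[0,0,0]}]' 20
python3 -m creep '[{"grip":1,"slide":[0,0,0.005],"twist":[0,0,0]},{"grip":1,"slide":[0,0,0.01],"twist":[0,0,0]}]' 20
python3 -m creep '[{"grip":1,"slide":[0,0,0.0025],"twist":[0,0,0]},{"grip":1,"slide":[0,0,0.0025],"twist":[0,0,0]}]' 20
```

```text
clock: 5.65
position: [0.626, 0.0264, 0.2032]
eef_rot: [-180.0, 0.1, 6.7]
ft_force: [0.1, 0.6, -1.1]
gripper_width: 0.0234
clock: 5.85
position: [0.6265, 0.0264, 0.2006]
eef_rot: [180.0, -0.0, 6.7]
ft_force: [-0.3, -0.8, -1.9]
gripper_width: 0.0232
clock: 6.05
position: [0.6264, 0.0264, 0.1996]
eef_rot: [-180.0, 0.0, 6.7]
ft_force: [-0.4, 0.2, -0.0]
gripper_width: 0.0233
```

```bash
python3 -m creep '[{"grip":1,"slide":[0,0,0.0025],"twist":[0,0,0]},{"grip":1,"slide":[0,0,0.0025],"twist":[0,0,0]}]' 20
python3 -m creep '[{"grip":1,"slide":[0,0,0.002],"twist":[0,0,0]},{"grip":1,"slide":[0,0,0.002],"twist":[0,0,0]}]' 20
```

```text
clock: 6.25
position: [0.6264, 0.0264, 0.1987]
eef_rot: [-180.0, 0.0, 6.7]
ft_force: [0.4, 0.7, -1.0]
gripper_width: 0.0232
clock: 6.45
position: [0.6264, 0.0264, 0.1978]
eef_rot: [-180.0, 0.0, 6.7]
ft_force: [-0.3, -0.2, -1.1]
gripper_width: 0.0236
```

```bash
python3 -m creep '[{"grip":0,"slide":[0,0,0],"twist":[0,0,0]},{"grip":0,"slide":[0,0,0],"twist":[0,0,0]},{"grip":0,"slide":[0,0,0],"twist":[0,0,0]},{"grip":0,"slide":[0,0,0],"twist":[0,0,0]},{"grip":0,"slide":[0,0,0],"twist":[0,0,0]}]' 20
python3 -m creep '[{"grip":0,"slide":[0,0,-0.05],"twist":[0,0,0]},{"grip":0,"slide":[0,0,-0.1],"twist":[0,0,0]},{"grip":0,"slide":[0,0,-0.2],"twist":[0,0,0]},{"grip":0,"slide":[-0.06,0,-0.25],"twist":[0,0,0]},{"grip":0,"slide":[-0.06,0,-0.25],"twist":[0,0,0]},{"grip":0,"slide":[-0.06,0,-0.25],"twist":[0,0,0]}]' 20
python3 - <<'E'
from h import *
for n in ("wrist","side"):
    im,W=shot(n,n+"4")
d=cv2.imread("pics/side4.png")
cv2.imwrite("pics/m4.png",cv2.resize(d[130:245,190:310],None,fx=5,fy=5,interpolation=cv2.INTER_CUBIC))
E
```

```text
clock: 6.95
position: [0.6264, 0.0264, 0.198]
eef_rot: [180.0, -0.0, 6.7]
ft_force: [0.0, -0.7, -0.0]
gripper_width: 0.044
clock: 7.55
position: [0.6025, 0.0236, 0.2979]
eef_rot: [180.0, -0.0, 6.6]
ft_force: [0.6, -0.1, 0.4]
gripper_width: 0.044
```

View pics/wrist4.png

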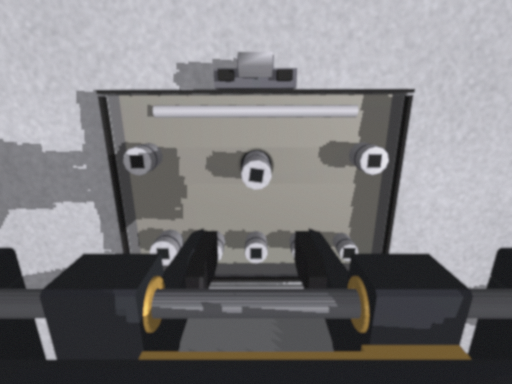

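View pics/m4.png

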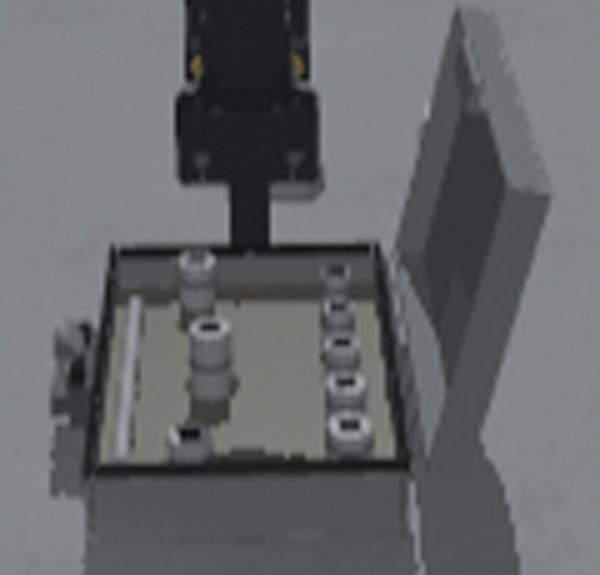

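```bash
python3 - <<'E'
from h import *
st=arm.read_state();W=cam("wrist",st);D=cam("side");S=cam("scene")
print(tri([ray(W,257,176),ray(D,231.8,195.4)]))
ex=np.array([np.cos(np.radians(6.7)),np.sin(np.radians(6.7)),0]);ey=np.array([-ex[1],ex[0],0]);h=np.array([.5246,.0138,.045])
for p,s in (((300,168),.12),((291,167.4),.12),((282,131.6),-.12)):
    o,d=ray(D,*p);t=((h-o)@ey+s)/(d@ey); q=o+t*d-h; print(p,q@ex,q[2],np.hypot(q@ex,q[2]),np.arctan2(q[2],q@ex))
print(np.hypot(.17,.03),np.arctan(3/17))
E
```

```text
(array([0.62616953, 0.02586098, 0.06095703]), [np.float64(0.0005535191646283916), np.float64(0.0005535191646282287)])
(300, 168) -0.06527484439553806 0.1601041737945923 0.1728992532583953 1.9579249563279917
(291, 167.4) -0.0436668067240487 0.1620612353811431 0.16784109753793225 1.833992048724633
(282, 131.6) -0.04698017903129805 0.15957439870004742 0.16634640345464194 1.857116133415355
0.1726267650163207 0.17467219900823971
```

```bash
python3 -m creep '[{"grip":1,"slide":[0,0,-0.1],"twist":[0,0,0]},{"grip":1,"slide":[0,0,-0.2],"twist":[0,0,0]},{"grip":1,"slide":[0,0,-0.3],"twist":[0,0,0]},{"grip":1,"slide":[0,0,-0.3],"twist":[0,0,0]},{"grip":1,"slide":[-0.1,0,-0.3],"twist":[0,0,0]},{"grip":1,"slide":[-0.2,0,-0.3],"twist":[0,0,0]},{"grip":1,"slide":[-0.3,0,-0.3],"twist":[0,0,0]},{"grip":1,"slide":[-0.4,0,-0.3],"twist":[0,0,0]},{"grip":1,"slide":[-0.5,0,-0.3],"twist":[0,0,0]},{"grip":1,"slide":[-0.5,0,-0.3],"twist":[0,0,0]},{"grip":1,"slide":[-0.5,0,-0.2],"twist":[0,0,0]},{"grip":1,"slide":[-0.5,0,-0.1],"twist":[0,0,0]},{"grip":1,"slide":[-0.5,0,-0.05],"twist":[0,0,0]},{"grip":1,"slide":[-0.5,0,-0.05],"twist":[0,0,0]},{"grip":1,"slide":[-0.5,0,-0.05],"twist":[0,0,0]}]' 20
python3 - <<'E'
from h import *
shot("side","d5")
E
```

```text
clock: 9.15
position: [0.4046, 0.0003, 0.318]
eef_rot: [-180.0, 0.0, 6.7]
ft_force: [0.0, -0.5, 0.4]
gripper_width: 0.0006
```

View pics/d5.png

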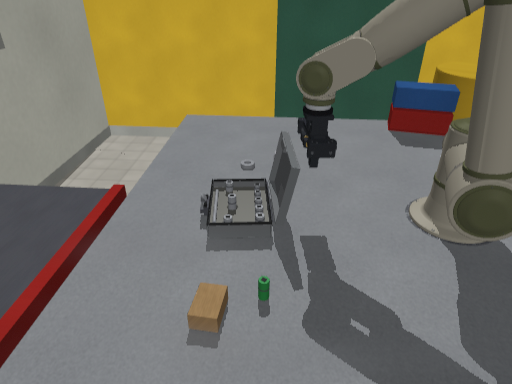

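```bash
python3 -m creep '[{"grip":1,"slide":[0.03,0,-0.0225],"twist":[0,0,0]},{"grip":1,"slide":[0.06,0,-0.0225],"twist":[0,0,0]},{"grip":1,"slide":[0.075,0,-0.0225],"twist":[0,0,0]},{"grip":1,"slide":[0.085,0,-0.0225],"twist":[0,0,0]},{"grip":1,"slide":[0.095,0,-0.0225],"twist":[0,0,0]},{"grip":1,"slide":[0.105,0,-0.0225],"twist":[0,0,0]},{"grip":1,"slide":[0.115,0,-0.0225],"twist":[0,0,0]},{"grip":1,"slide":[0.125,0,-0.0225],"twist":[0,0,0]}]' 20
python3 -m creep '[{"grip":1,"slide":[0.01,0,0],"twist":[0,0,0]},{"grip":1,"slide":[0.02,0,0],"twist":[0,0,0]},{"grip":1,"slide":[0.03,0,0],"twist":[0,0,0]},{"grip":1,"slide":[0.04,0,0],"twist":[0,0,0]}]' 20
python3 -m creep '[{"grip":1,"slide":[0.01,0,0],"twist":[0,0,0]},{"grip":1,"slide":[0.02,0,0],"twist":[0,0,0]},{"grip":1,"slide":[0.03,0,0],"twist":[0,0,0]},{"grip":1,"slide":[0.04,0,0],"twist":[0,0,0]}]' 20
python3 - <<'E'
from h import *
shot("side","d6")
d=cv2.imread("pics/d6.png")
cv2.imwrite("pics/m6.png",cv2.resize(d[110:245,190:350],None,fx=4,fy=4,interpolation=cv2.INTER_CUBIC))
E
```

```text
clock: 10.0
position: [0.4537, 0.0063, 0.327]
eef_rot: [-180.0, 0.0, 6.7]
ft_force: [-3.3, -0.4, 3.1]
gripper_width: -0.0
clock: 10.4
position: [0.4698, 0.0082, 0.3269]
eef_rot: [180.0, 0.0, 6.7]
ft_force: [-2.1, -0.6, 2.0]
gripper_width: 0.0004
clock: 10.8
position: [0.4856, 0.01, 0.3269]
eef_rot: [-180.0, 0.0, 6.7]
ft_force: [-4.1, -0.3, 2.7]
gripper_width: 0.0008
```

View pics/m6.png

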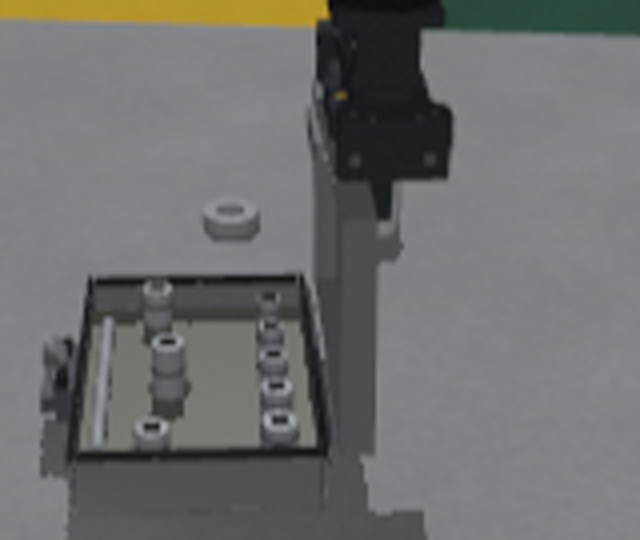

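```bash
python3 -m creep '[{"grip":1,"slide":[0.02,0,-0.008],"twist":[0,0,0]},{"grip":1,"slide":[0.04,0,-0.016],"twist":[0,0,0]},{"grip":1,"slide":[0.06,0,-0.024],"twist":[0,0,0]},{"grip":1,"slide":[0.0835,0,-0.0313],"twist":[0,0,0]},{"grip":1,"slide":[0.107,0,-0.036],"twist":[0,0,0]},{"grip":1,"slide":[0.131,0,-0.039],"twist":[0,0,0]},{"grip":1,"slide":[0.155,0,-0.0405],"twist":[0,0,0]},{"grip":1,"slide":[0.179,0,-0.04],"twist":[0,0,0]}]' 20
python3 - <<'E'
from h import *
shot("side","d7")
d=cv2.imread("pics/d7.png")
cv2.imwrite("pics/m7.png",cv2.resize(d[90:245,190:350],None,fx=3.8,fy=3.8,interpolation=cv2.INTER_CUBIC))
E
```

```text
clock: 11.65
position: [0.5574, 0.0184, 0.3432]
eef_rot: [180.0, -0.0, 6.7]
ft_force: [-2.3, -0.2, -0.5]
gripper_width: 0.0003
```

View pics/m7.png

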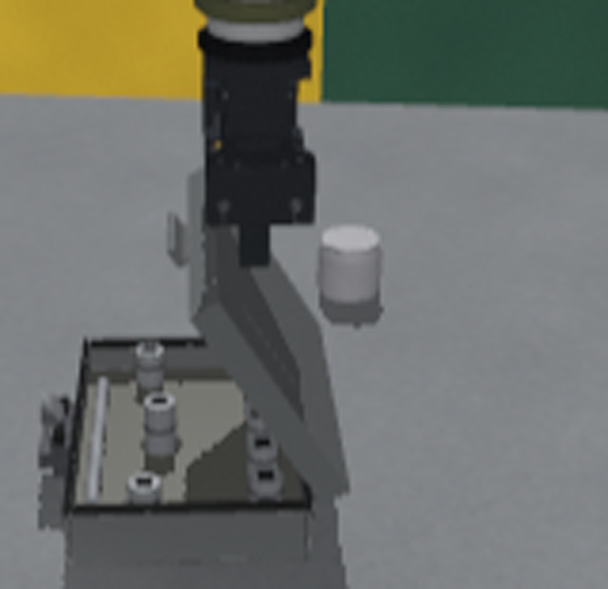

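```bash
python3 -m creep '[{"grip":1,"slide":[0.024,0,0.0045],"twist":[0,0,0]},{"grip":1,"slide":[0.048,0,0.011],"twist":[0,0,0]},{"grip":1,"slide":[0.071,0,0.018],"twist":[0,0,0]},{"grip":1,"slide":[0.094,0,0.026],"twist":[0,0,0]},{"grip":1,"slide":[0.117,0,0.0375],"twist":[0,0,0]},{"grip":1,"slide":[0.14,0,0.05],"twist":[0,0,0]},{"grip":1,"slide":[0.162,0,0.0635],"twist":[0,0,0]},{"grip":1,"slide":[0.183,0,0.0775],"twist":[0,0,0]}]' 20
python3 -m creep '[{"grip":1,"slide":[0.013,0,0.0115],"twist":[0,0,0]},{"grip":1,"slide":[0.026,0,0.0235],"twist":[0,0,0]},{"grip":1,"slide":[0.039,0,0.036],"twist":[0,0,0]},{"grip":1,"slide":[0.0515,0,0.0495],"twist":[0,0,0]},{"grip":1,"slide":[0.06,0,0.061],"twist":[0,0,0]},{"grip":1,"slide":[0.068,0,0.073],"twist":[0,0,0]},{"grip":1,"slide":[0.076,0,0.085],"twist":[0,0,0]}]' 20
python3 - <<'E'
from h import *
shot("side","d8")
d=cv2.imread("pics/d8.png")
cv2.imwrite("pics/m8.png",cv2.resize(d[110:245,180:340],None,fx=4,fy=4,interpolation=cv2.INTER_CUBIC))
E
```

```text
clock: 12.5
position: [0.6299, 0.0268, 0.3114]
eef_rot: [-180.0, -0.0, 6.7]
ft_force: [-1.7, -0.6, 0.6]
gripper_width: 0.0005
clock: 13.2
position: [0.6596, 0.0303, 0.2776]
eef_rot: [180.0, -0.0, 6.7]
ft_force: [-1.2, 1.0, 0.2]
gripper_width: 0.0006
```

View pics/m8.png

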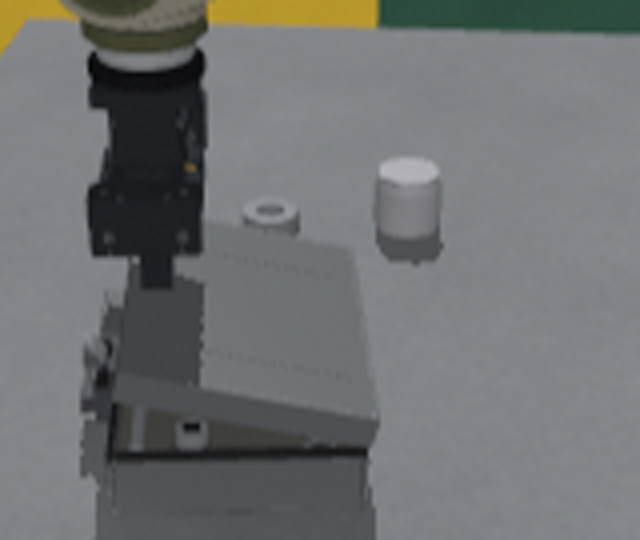

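```bash
python3 -m creep '[{"grip":1,"slide":[0.01,0,0.005],"twist":[0,0,0]},{"grip":1,"slide":[0.02,0,0.01],"twist":[0,0,0]},{"grip":1,"slide":[0.03,0,0.015],"twist":[0,0,0]},{"grip":1,"slide":[0.04,0,0.02],"twist":[0,0,0]},{"grip":1,"slide":[0.045,0,0.02],"twist":[0,0,0]},{"grip":1,"slide":[0.045,0,0.02],"twist":[0,0,0]},{"grip":1,"slide":[0.045,0,0.02],"twist":[0,0,0]},{"grip":1,"slide":[0.045,0,0.02],"twist":[0,0,0]}]' 20
```

```text
clock: 14.05
position: [0.6772, 0.0323, 0.27]
eef_rot: [180.0, -0.0, 6.7]
ft_force: [-0.4, 0.4, -0.9]
gripper_width: 0.0004
```

```bash
for i in 1; do python3 -m creep '[{"grip":1,"slide":[0.001,0,0.005],"twist":[0,0,0]},{"grip":1,"slide":[0.002,0,0.01],"twist":[0,0,0]},{"grip":1,"slide":[0.002,0,0.01],"twist":[0,0,0]}]' 20; done
python3 -m creep '[{"grip":1,"slide":[0,0,0.005],"twist":[0,0,0]},{"grip":1,"slide":[0,0,0.01],"twist":[0,0,0]},{"grip":1,"slide":[0,0,0.01],"twist":[0,0,0]}]' 20
```

```text
clock: 14.35
position: [0.6781, 0.0324, 0.2658]
eef_rot: [-180.0, -0.0, 6.7]
ft_force: [0.4, -0.5, 0.8]
gripper_width: 0.0004
clock: 14.65
position: [0.678, 0.0324, 0.2615]
eef_rot: [-180.0, 0.0, 6.7]
ft_force: [0.8, -0.1, 0.2]
gripper_width: 0.0008
```

```bash
python3 -m creep '[{"grip":1,"slide":[0,0,0.005],"twist":[0,0,0]},{"grip":1,"slide":[0,0,0.005],"twist":[0,0,0]}]' 20
python3 - <<'E'
from cell import arm
print(arm.read_state()["ft_force"],arm.read_state()["ft_torque"])
E
python3 -m creep '[{"grip":1,"slide":[0,0,0.005],"twist":[0,0,0]},{"grip":1,"slide":[0,0,0.005],"twist":[0,0,0]}]' 20
```

```text
clock: 14.85
position: [0.678, 0.0324, 0.2596]
eef_rot: [-180.0, 0.0, 6.7]
ft_force: [0.1, 0.5, 0.2]
gripper_width: 0.0006
[0.14527882 0.53424408 0.16952153] [ 0.05079379  0.04749331 -0.01119103]
clock: 15.05
position: [0.678, 0.0325, 0.2576]
eef_rot: [-180.0, 0.0, 6.7]
ft_force: [0.6, -0.3, -0.4]
gripper_width: 0.0004
```

```bash
python3 - <<'E'
from h import *
shot("side","d9")
d=cv2.imread("pics/d9.png")
cv2.imwrite("pics/m9.png",cv2.resize(d[110:245,180:340],None,fx=4,fy=4,interpolation=cv2.INTER_CUBIC))
D=cam("side");p=arm.read_state()["position"]-[0,0,.166];print((proj(D,p)-[180,110])*4)
E
```

```text
[131.90140672 305.35863696]
```

View pics/m9.png

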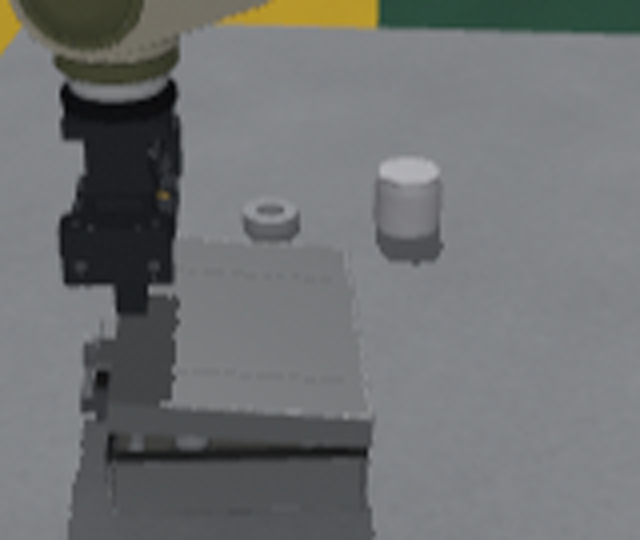

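```bash
python3 -m creep '[{"grip":1,"slide":[0,0,0.0025],"twist":[0,0,0]},{"grip":1,"slide":[0,0,0.0025],"twist":[0,0,0]}]' 20|grep -E 'pos|force'
python3 -m creep '[{"grip":1,"slide":[0,0,0.0025],"twist":[0,0,0]},{"grip":1,"slide":[0,0,0.0025],"twist":[0,0,0]}]' 20|grep -E 'pos|force'
```

```text
position: [0.678, 0.0325, 0.2568]
ft_force: [0.4, -0.5, 0.9]
position: [0.6781, 0.0325, 0.256]
ft_force: [1.3, -0.1, 1.0]
```

```bash
python3 -m creep '[{"grip":1,"slide":[0,0,0.0025],"twist":[0,0,0]},{"grip":1,"slide":[0,0,0.0025],"twist":[0,0,0]}]' 20|grep -E 'pos|force'
python3 -m creep '[{"grip":1,"slide":[0,0,0.0025],"twist":[0,0,0]},{"grip":1,"slide":[0,0,0.0025],"twist":[0,0,0]}]' 20|grep -E 'pos|force'
```

```text
position: [0.6782, 0.0325, 0.2554]
ft_force: [0.5, 0.9, 4.0]
position: [0.6782, 0.0325, 0.2547]
ft_force: [1.5, 1.0, 5.3]
```

```bash
python3 -m creep '[{"grip":1,"slide":[0,0,0.0025],"twist":[0,0,0]},{"grip":1,"slide":[0,0,0.0025],"twist":[0,0,0]}]' 20|grep -E 'pos|force'
python3 -m creep '[{"grip":1,"slide":[0,0,0.0025],"twist":[0,0,0]},{"grip":1,"slide":[0,0,0.0025],"twist":[0,0,0]}]' 20|grep -E 'pos|force'
```

```text
position: [0.6783, 0.0325, 0.2539]
ft_force: [2.0, 1.0, 6.6]
position: [0.6784, 0.0325, 0.2531]
ft_force: [1.2, 1.1, 6.8]
```

```bash
python3 -m creep '[{"grip":1,"slide":[0,0,0.0025],"twist":[0,0,0]},{"grip":1,"slide":[0,0,0.0025],"twist":[0,0,0]}]' 20|grep -E 'pos|force'
python3 -m creep '[{"grip":1,"slide":[0,0,0.0025],"twist":[0,0,0]},{"grip":1,"slide":[0,0,0.0025],"twist":[0,0,0]}]' 20|grep -E 'pos|force'
```

```text
position: [0.6784, 0.0326, 0.2523]
ft_force: [2.2, 0.6, 7.7]
position: [0.6785, 0.0326, 0.2515]
ft_force: [1.9, 1.5, 8.0]
```

```bash
python3 -m creep '[{"grip":1,"slide":[0,0,0.0025],"twist":[0,0,0]},{"grip":1,"slide":[0,0,0.0025],"twist":[0,0,0]}]' 20|grep -E 'pos|force'
python3 -m creep '[{"grip":1,"slide":[0,0,0.0025],"twist":[0,0,0]},{"grip":1,"slide":[0,0,0.0025],"twist":[0,0,0]}]' 20|grep -E 'pos|force'
```

```text
position: [0.6786, 0.0326, 0.2507]
ft_force: [2.1, 1.7, 8.7]
position: [0.6787, 0.0326, 0.2499]
ft_force: [3.6, 0.9, 9.6]
```

```bash
python3 -m creep '[{"grip":1,"slide":[0,0,0.0025],"twist":[0,0,0]},{"grip":1,"slide":[0,0,0.0025],"twist":[0,0,0]}]' 20|grep -E 'pos|force'
```

```text
position: [0.6787, 0.0326, 0.2493]
ft_force: [2.9, 2.0, 11.0]
```

```bash
python3 -m creep '[{"grip":1,"slide":[0,0,0.0025],"twist":[0,0,0]},{"grip":1,"slide":[0,0,0.0025],"twist":[0,0,0]}]' 20|grep -E 'pos|force'
```

```text
position: [0.6788, 0.0326, 0.2485]
ft_force: [3.2, 1.9, 12.2]
```

```bash
python3 -m creep '[{"grip":1,"slide":[0,0,0.0025],"twist":[0,0,0]},{"grip":1,"slide":[0,0,0.0025],"twist":[0,0,0]}]' 20|grep -E 'pos|force'
```

```text
position: [0.6789, 0.0326, 0.2472]
ft_force: [6.5, 1.4, 7.9]
```

```bash
python3 -m creep '[{"grip":1,"slide":[0,0,0.002],"twist":[0,0,0]},{"grip":1,"slide":[0,0,0.002],"twist":[0,0,0]}]' 20|grep -E 'pos|force'
```

```text
position: [0.6787, 0.0326, 0.2456]
ft_force: [4.1, 1.0, 5.1]
```

```bash
python3 -m creep '[{"grip":1,"slide":[0,0,0.001],"twist":[0,0,0]},{"grip":1,"slide":[0,0,0.001],"twist":[0,0,0]}]' 20|grep -E 'pos|force'
```

```text
position: [0.6781, 0.0324, 0.2437]
ft_force: [2.0, -0.2, 3.5]
```

```bash
python3 -m creep '[{"grip":1,"slide":[0,0,0.001],"twist":[0,0,0]},{"grip":1,"slide":[0,0,0.001],"twist":[0,0,0]}]' 20|grep -E 'pos|force'
```

```text
position: [0.6781, 0.0325, 0.2435]
ft_force: [1.1, 0.7, 5.2]
```

```bash
python3 -m creep '[{"grip":1,"slide":[0,0,0.0015],"twist":[0,0,0]},{"grip":1,"slide":[0,0,0.0015],"twist":[0,0,0]}]' 20|grep -E 'pos|force'
```

```text
position: [0.6781, 0.0324, 0.2431]
ft_force: [0.8, 1.1, 4.5]
```

```bash
python3 -m creep '[{"grip":1,"slide":[0,0,0.0015],"twist":[0,0,0]},{"grip":1,"slide":[0,0,0.0015],"twist":[0,0,0]}]' 20|grep -E 'pos|force'
```

```text
position: [0.6781, 0.0325, 0.2426]
ft_force: [1.7, 0.1, 6.0]
```

```bash
python3 -m creep '[{"grip":1,"slide":[0,0,0.0015],"twist":[0,0,0]},{"grip":1,"slide":[0,0,0.0015],"twist":[0,0,0]}]' 20|grep -E 'pos|force'
```

```text
position: [0.6781, 0.0325, 0.2425]
ft_force: [-0.7, 0.5, 8.7]
```

```bash
python3 -m creep '[{"grip":1,"slide":[0,0,0.0015],"twist":[0,0,0]},{"grip":1,"slide":[0,0,0.0015],"twist":[0,0,0]}]' 20|grep -E 'pos|force'
```

```text
position: [0.6781, 0.0325, 0.2424]
ft_force: [-2.2, 1.1, 12.6]
```

```bash
python3 -m creep '[{"grip":1,"slide":[0,0,-0.01],"twist":[0,0,0]},{"grip":1,"slide":[0,0,-0.05],"twist":[0,0,0]},{"grip":1,"slide":[0,0,-0.15],"twist":[0,0,0]},{"grip":1,"slide":[0,0,-0.25],"twist":[0,0,0]},{"grip":1,"slide":[0,0,-0.25],"twist":[0,0,0]},{"grip":1,"slide":[0,0,-0.25],"twist":[0,0,0]},{"grip":1,"slide":[0,0,-0.25],"twist":[0,0,0]},{"grip":1,"slide":[0,0,-0.25],"twist":[0,0,0]}]' 20
python3 - <<'E'
from h import *
shot("wrist","w10");shot("side","d10");shot("scene","s10")
d=cv2.imread("pics/d10.png");c=cv2.imread("pics/s10.png")
f=lambda x:cv2.resize(x,(390,390),interpolation=cv2.INTER_CUBIC)
cv2.imwrite("pics/m10.png",np.hstack([f(d[140:250,180:290]),f(c[140:270,190:320])]))
D=cam("side")
ex=np.array([np.cos(np.radians(6.7)),np.sin(np.radians(6.7)),0]);ey=np.array([-ex[1],ex[0],0]);h=np.array([.5246,.0138,.045])
for a in (0,.17):
  for z in (-.045,0,.03): print(a,z,(proj(D,h+a*ex+.12*ey+[0,0,z])-[180,140])*390/110)
E
```

```text
clock: 19.9
position: [0.6779, 0.0325, 0.3395]
eef_rot: [-180.0, 0.2, 6.7]
ft_force: [-0.3, -0.9, 0.2]
gripper_width: 0.0004
0 -0.045 [321.00874015 345.83828246]
0 0 [322.50363182 296.60085519]
0 0.03 [323.54023733 262.45805462]
0.17 -0.045 [ 93.23330328 350.63945247]
0.17 0 [ 89.30624982 301.24089352]
0.17 0.03 [ 86.58250803 266.97883912]
```

View pics/m10.png

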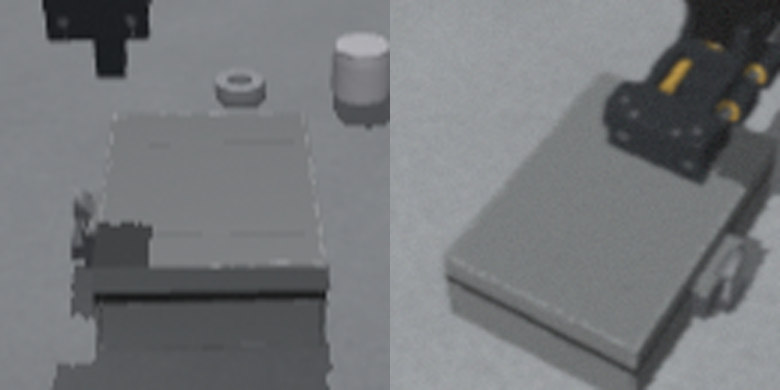

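View pics/s10.png

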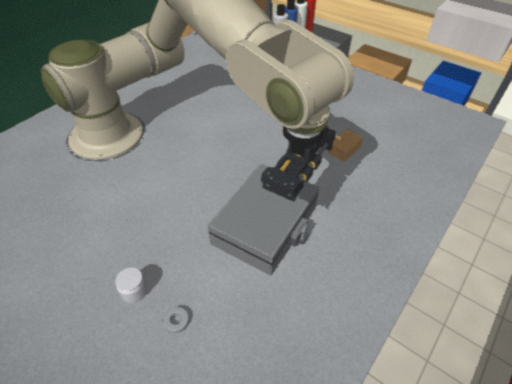

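```bash
python3 -m creep '[{"grip":1,"slide":[0,0,0.1],"twist":[0,0,0]},{"grip":1,"slide":[0,0,0.18],"twist":[0,0,0]},{"grip":1,"slide":[0,0,0.2],"twist":[0,0,0]},{"grip":1,"slide":[0,0,0.2],"twist":[0,0,0]}]' 20|grep -E 'pos|force'
python3 -m creep '[{"grip":1,"slide":[0,0,0.01],"twist":[0,0,0]},{"grip":1,"slide":[0,0,0.02],"twist":[0,0,0]},{"grip":1,"slide":[0,0,0.0275],"twist":[0,0,0]},{"grip":1,"slide":[0,0,0.0275],"twist":[0,0,0]},{"grip":1,"slide":[0,0,0.0275],"twist":[0,0,0]}]' 20|grep -E 'pos|force'
```

```text
position: [0.678, 0.0324, 0.2602]
ft_force: [-0.3, -0.4, 0.1]
position: [0.6781, 0.0325, 0.2502]
ft_force: [0.6, 0.2, -0.2]
```

```bash
python3 -m creep '[{"grip":1,"slide":[0,0,0.005],"twist":[0,0,0]},{"grip":1,"slide":[0,0,0.0075],"twist":[0,0,0]},{"grip":1,"slide":[0,0,0.0075],"twist":[0,0,0]}]' 20|grep -E 'pos|force'
python3 -m creep '[{"grip":1,"slide":[0,0,-0.05],"twist":[0,0,0]},{"grip":1,"slide":[0,0,-0.15],"twist":[0,0,0]},{"grip":1,"slide":[0,0,-0.25],"twist":[0,0,0]},{"grip":1,"slide":[0,0,-0.25],"twist":[0,0,0]},{"grip":1,"slide":[0,0,-0.25],"twist":[0,0,0]},{"grip":1,"slide":[0,0,-0.25],"twist":[0,0,0]},{"grip":1,"slide":[0,0,-0.25],"twist":[0,0,0]}]' 20
python3 -c "
from cell import arm
print(arm.sign_off())"
```

```text
position: [0.678, 0.0325, 0.2467]
ft_force: [-0.8, 0.4, 0.4]
clock: 21.95
position: [0.678, 0.0324, 0.3454]
eef_rot: [-180.0, 0.1, 6.7]
ft_force: [0.5, -0.4, 0.5]
gripper_width: 0.0007
the job is handed in; nothing more can be done
None
```

The socket is standing in its pocket and the lid is shut on its catch. I handed the job in with about 22 s on the clock; hand-in gives no verdict.

- **Socket:** I gripped the grey one, lowered it into the pocket and let go there. It looked upright in two camera views. Its top measured 61 mm above the bench, against 63 mm expected for fully seated, so it agrees to within about 2 mm.
- **Lid:** I swung it over from behind with closed fingers, then pressed it in steps of about 1 mm or less. The upward force climbed to 12.2 N (12.8 N all told), eased to 5 N, then the lid gave way by about 2 mm. It came to a hard stop just over 1 mm further on, where I pressed to 12.6 N (12.8 N all told). No reading passed about 13 N, against the 20 N limit.
- **Catch check:** After backing off I lowered the fingers again to about 4 mm above the hard stop and felt nothing. An unlatched lid would have sprung up to meet them, so it is holding by itself. The pictures also show it closed.
- **One disagreement:** Just after the give the force read 3.5–6 N, where almost nothing was expected. The hard stop and the later check both point to a latched lid.
- **Bystanders:** I never touched the bearing, tin, carton or green look-alike. The bearing, tin and carton look unmoved in the final pictures; I did not measure them.

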